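# Set the tube clamp's gap to the gauge mark with its thumbwheel

### The arm

A 6-joint arm with a two-finger parallel gripper is mounted at the origin on a cart in front of the work surface, level with it; the furniture and walls round the work are solid. World frame = base frame: x ahead of the robot, y to its left, z up, the work surface at z = 0. Lengths are in mm, angles in rad, forces in N, time in s.
With the tool pointing down it reaches from about 350 to 775 mm from the base axis. Payload 7.3 kg.
Tool frame: the origin (TCP) lies on the centre line of the jaws, within the pads' length; the fingertips stand finger_overhang ahead of it and the grasp point (between the pads) lies 8 mm behind it (finger_overhang is the distance from the TCP to the fingertips, in mm); z points along the fingers, y is the line along which they close (so a half turn about z gives the same grasp; the last joint's range is limited). The gripper opens to 92 mm and grips with 3 to 60 N. Pads are 19 mm wide; open, the fingers measure 130 mm over their backs; the gripper's body (75 mm by 190 mm) begins 47 mm behind the grasp point.
Start: joints at [0.988, 0.342, 1.524, -0, 1.275, -0.146], TCP at [222.085, 475.733, 237.741] pointing down, gripper open.
Joint ranges: [-2.53, 2.53], [-0.77, 2.02], [0.04, 2.7], [-1, 4.14], [0.28, 2.66], [-3.11, 3.11]. Speed limits (rad/s): [2.57, 2.57, 3.14, 3.14, 3.14, 3.14].

### API

Orientations are given as [roll, pitch, yaw] about the fixed x, y, z axes, in that order (R = Rz(yaw) Ry(pitch) Rx(roll)).
In Python, from plant import get_obs, capture, close_job, finger_overhang gives the robot as it stands.
- The arm moves only by the shell command python3 -m inch 'ROWS'. ROWS is JSON, one flat list of numbers, 7 for each row, row after row: the turn, a rotation vector about the tool's x, y, z scaled (see below), then the shift along the tool's x, y, z scaled (see below), then the closure, from -1 (fully open) to 1 (shut). In form: [ax, ay, az, tx, ty, tz, gripper, ax, ay, az, tx, ty, tz, gripper, ...]. A call has 1 to 10 rows; each row shifts and turns the commanded pose from where the row before left it, along the tool's axes as they then stand; what a row does not reach is not made up. The controller multiplies each number of a shift by 0.8 m and each number of a turn by 1.5 rad. A row lasts 1/12 s, in which the tool goes at most 41.7 mm and 7.16 degrees, less where a joint would pass 70% of its speed; a pose out of reach is approached as far as the arm can. A call with a number of a shift or a turn outside -1 to 1 is refused whole. A call with a gripper value outside its range is refused whole. The fingers move at their own pace and stop on an object; the grip force is fixed at half the most. Time passes only in rows, so rows that do not move let the fingers close. It gives the time, the measured TCP pose, the force, the opening and the grip force at its end, in the units of the state.
- get_obs(): the state, without advancing time (a new reading comes with each control period).
- capture(name): name is "side" or "top"; returns a dict with "image" (400x640x3 uint8, red, green, blue), "mtx" (3x3 intrinsics, pixels), "pose" (4x4, takes a point from camera to world coordinates). Camera axes: x right, y up, looking along -z (the intrinsics and any distortion apply to the point x, -y, -z); pixel columns grow to the right and rows downward; lengths in mm; the calibration is good to about 2 mm. A picture is of the moment at which its call begins. There is no depth.
- close_job(): hands the job in; it is judged then, once.
The state is a dict: "time": time; "joint_positions": joint angles; "dq": joint speeds; "tau": joint torques, N m; "tool_pos": TCP position; "tcp_rot": TCP orientation; "contact_force": force on the tool from outside, world axes, zero at the start; "moment": the same for the moment, N m; "grip_width": finger opening in mm; "finger_force": force on a finger pad.
Only numpy, scipy, OpenCV 4.12 (cv2) and the standard library are available. Lean on these libraries where they do the work, as an engineer would, in place of code of your own. Each camera call takes 0.05 s, during which the arm holds its last target. There are 200 camera calls.

### The job

With a fingertip on top of the tube clamp's knurled thumbwheel, roll the wheel, in as many strokes as it takes, until the jaw gap has closed so far that the sliding jaw's white pointer line stands within the red band of the gauge rider; if it goes too far, roll it back. Do not touch the sliding jaw or the rider, do not grasp or lift anything, and leave the bottles, teat, stopper and marker round the clamp where they are. Finish with the hand clear.

Things in the scene. Friction and masses are not known exactly. Their poses are not given: they have to be found in the camera images.
- clamp: Tube clamp fixed to the bench, placed and turned differently each time. Dark foot plate 240 x 200 mm (own x -120 to 120, y -50 to 150). Origin on the bench under the wheel's centre; x: the way the jaw closes, roughly away from the robot; y: the wheel's axle, from wheel to jaws; z up. Blue wheel housing 84 x 55 mm, 88 high; jaws 87 high at y 60 to 116; steel rack bar 87 high at y 45 to 55.
- wheel_top (a point): Highest point of the thumbwheel at rest, mid-width, 108 mm above the bench and 20 mm above its housing; axes as clamp, they do not turn with the wheel. Pressing here and dragging along the clamp's +x (away from the robot) closes the gap, along -x opens it. The jaw moves the same way as the wheel's top, 3.4 mm per 10 mm of rim travel.
- wheel: Dark steel knurled thumbwheel, 70 mm diameter, 30 mm wide, axle level along the clamp's y; origin mid-wheel on the axle, turns with it. Driven by finger friction, stays where it is left; end stops 4.67 rad apart; 1 rad moves the jaw 12 mm. Wheel, jaws and scale stand on spring feet: they sink from 3 N on, 1.5 N per mm, 8 mm at most, and rise again; pressing 4 to 6 mm down drives the wheel well.
- jaw: Sliding aluminium jaw with a black rubber face, coupled to the wheel, slides along the clamp's x. Its origin is 18 mm above clamp's origin when fully open (gap 60 mm) and shifts along x with the jaw, up to 56 mm. Not to be touched.
- gauge: Gauge rider: yellow saddle 26 x 14 x 5 mm with a red band 8 mm wide across it, on the black scale ledge beside the jaws, set at a different place each time. Its origin is 18 mm above clamp's origin, shifted along x as far as the jaw must be. Not to be touched or shifted.
- pointer (a point): Tip of the white pointer line (3 mm wide) on the sliding jaw, flush with the jaw's rubber face, 70 mm above the bench.
- mark (a point): Middle of the rider's red band, at its edge nearest the pointer, 70 mm above the bench; x along the clamp's x. Wanted: pointer level with it along this x (within 4 mm, half the band). At the start the pointer is 15 to 50 mm short of it, on the -x side.
- amber_bottle: Amber glass reagent bottle, 52 mm across, 97 mm high, standing loose beside the wheel housing; origin under its base.
- white_bottle: White plastic bottle, 52 mm across, 100 mm high, standing loose beyond the jaws; origin under its base.
- red_teat: Red rubber teat, 26 mm across, 52 mm high, standing loose beside the wheel housing; origin under its base.
- red_stopper: Dark red rubber stopper, 28 mm across, 28 mm high, loose beyond the scale; origin under its base.
- marker: Marker pen, 139 x 16 mm, lying loose in front of the clamp; origin under its middle.

How it is judged (in metres and radians):
On the way:
1. a finger presses on the thumbwheel (contact force between the fingers and wheel above 1 N), for 0.2 s.
At the end, for the whole second after the job is handed in: The pointer line stands within 4 mm of the middle of the red band along the clamp's x (inside the band), the jaw is at rest, the rider has not shifted by 2 mm, and every loose thing is within 10 mm of where it stood (x of pointer in the frame of mark between -0.004 and 0.004 m and linear speed of jaw below 0.003 m/s and distance of gauge from where it was at the start of the episode below 0.002 m and distance of each of amber_bottle, white_bottle, red_teat, red_stopper, marker from where it was at the start of the episode below 0.01 m); the robot touches nothing.
It fails at once if the sliding jaw is touched by the robot (contact force between any of the fingers, the arm and jaw above 0.5 N).
It fails at once if the gauge rider is touched by the robot (contact force between any of the fingers, the arm and gauge above 0.5 N).
It fails at once if a bottle, the teat, the stopper or the marker is moved or lifted (distance of any of amber_bottle, white_bottle, red_teat, red_stopper, marker from where it was at the start of the episode above 0.01 m).
It also fails if it takes over 45 s, if anything falls off the work surface, if the arm or the gripper's body presses on something with over 40 N, if the wrist force passes 120 N, or if a joint passes its speed limit or range.

## Working session

There is one attempt and no reset: what is moved stays moved. The work goes in short steps, Python scripts to look and compute and a shell command to move; the robot and the scene stay as the last step left them, time stands still between calls to the robot, and variables do not carry over. Pictures are saved under pics/ and viewed, at most 10 in all, crops included, and the job is handed in when it is done.

```bash
mkdir -p pics; ls; python3 - <<'E'
from plant import *
import cv2
o=get_obs();print(o,finger_overhang)
for n in("side","top"):
    c=capture(n);cv2.imwrite(f"pics/{n}0.png",c["image"][:,:,::-1]);print(n,c["mtx"].round(1).tolist(),c["pose"].round(3).tolist(),c.keys())
E
```

```text
pics
{'time': 0.0, 'joint_positions': array([ 9.87985780e-01,  3.42746702e-01,  1.52504917e+00,  3.69532891e-05,
        1.27537666e+00, -1.46021845e-01]), 'dq': array([-0.00062753,  0.00177119, -0.00182602,  0.00081155, -0.00130885,
       -0.0002678 ]), 'tau': array([-2.01436691e-03, -4.31232655e+01, -2.44217581e+01,  7.16942246e-02,
        5.59248368e-02, -1.79287858e-04]), 'tool_pos': array([221.85122628, 475.3845693 , 237.02127693]), 'tcp_rot': array([-3.14003473e+00, -2.64837616e-04,  2.70479296e+00]), 'contact_force': array([-0.57162006,  0.30270054, -0.11255071]), 'moment': array([ 0.02625392,  0.0507436 , -0.00545796]), 'finger_force': 0.0, 'grip_width': 92.10111825981883} 11.0
side [[391.7, 0.0, 323.2], [0.0, 391.7, 203.1], [0.0, 0.0, 1.0]] [[-0.972, 0.091, -0.216, 356.884], [-0.234, -0.363, 0.902, 929.127], [0.004, 0.927, 0.375, 431.777], [0.0, 0.0, 0.0, 1.0]] dict_keys(['image', 'mtx', 'pose'])
top [[410.5, 0.0, 316.8], [0.0, 410.5, 197.7], [0.0, 0.0, 1.0]] [[-0.02, 0.989, -0.148, 410.611], [-1.0, -0.022, -0.01, 152.556], [-0.013, 0.148, 0.989, 950.313], [0.0, 0.0, 0.0, 1.0]] dict_keys(['image', 'mtx', 'pose'])
```

View pics/side0.png

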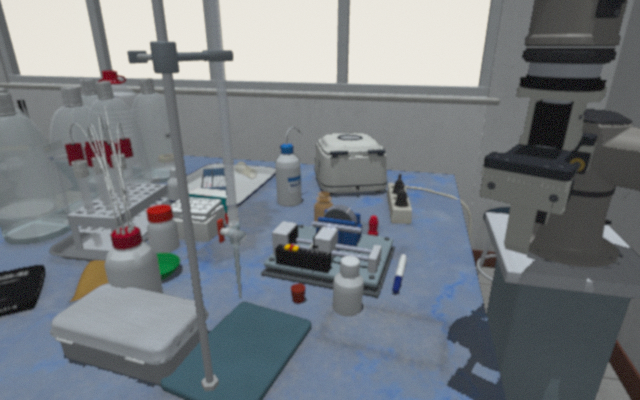

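View pics/top0.png

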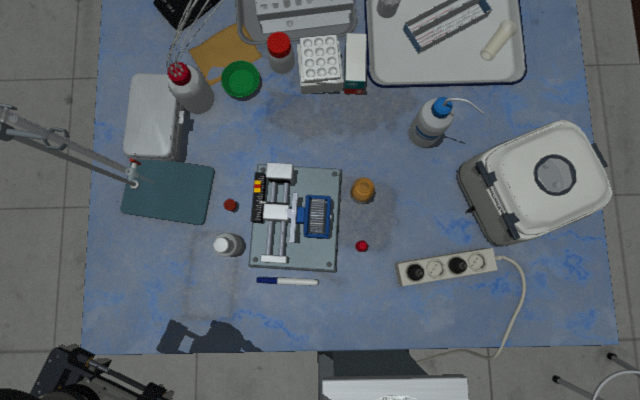

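The top view shows the clamp at about (295,217): wheel at (319,215), sliding jaw at (278,213), and rider at (258,185). The amber bottle is at (362,190) and the teat at (362,245). I'll enlarge both views.

```bash
python3 - <<'E'
import cv2
a=cv2.imread("pics/top0.png")[155:280,240:380];cv2.imwrite("pics/tc.png",cv2.resize(a,None,fx=4.7,fy=4.7,interpolation=cv2.INTER_CUBIC))
a=cv2.imread("pics/side0.png")[190:310,255:415];cv2.imwrite("pics/sc.png",cv2.resize(a,None,fx=5,fy=5,interpolation=cv2.INTER_CUBIC))
E
```

```text
(no output)
```

View pics/tc.png

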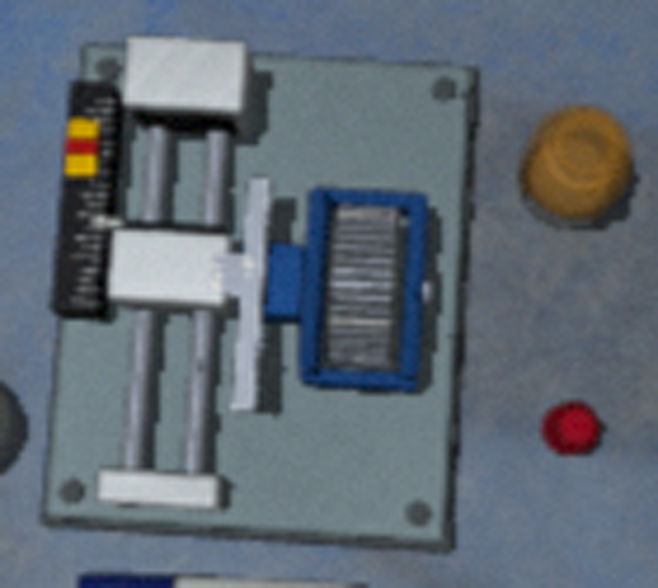

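View pics/sc.png

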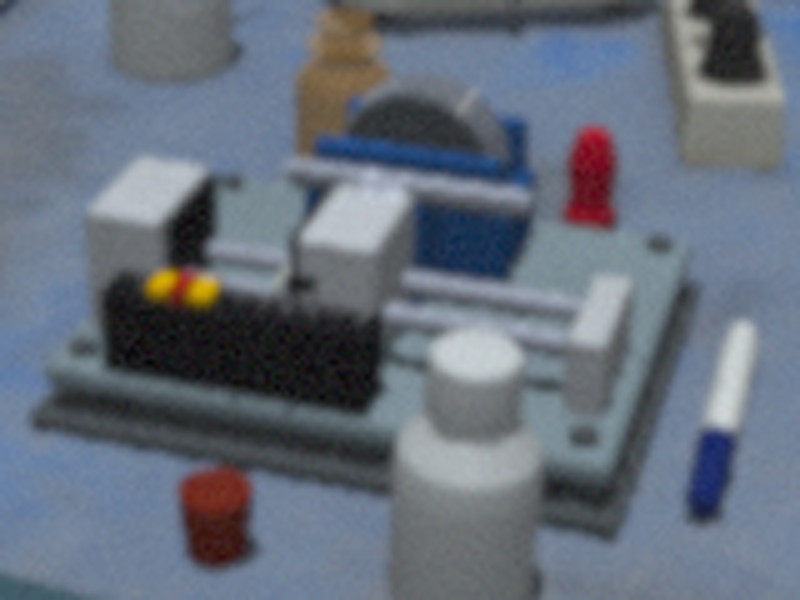

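The enlarged top view gives:
- Pointer tip at crop (110,222).
- Red band centre edge at crop (98,147).
- Housing corners at crop (312,188), (428,195), (418,388) and (302,382).

The side view shows the wheel standing proud of its housing, the rider and the plate corners. Next I fit the clamp pose.

```bash
cat > h.py <<'E'
import numpy as np
from plant import *
def P(c,p):
    T=c["pose"];q=(np.atleast_2d(p)-T[:3,3])@T[:3,:3]
    return np.c_[q[:,0]/-q[:,2],q[:,1]/q[:,2]]*[c["mtx"][0,0],c["mtx"][1,1]]+c["mtx"][:2,2]
def ray(c,uv,z):
    m=c["mtx"];d=c["pose"][:3,:3]@[(uv[0]-m[0,2])/m[0,0],-(uv[1]-m[1,2])/m[1,1],-1];o=c["pose"][:3,3]
    return o+d*(z-o[2])/d[2]
E
python3 - <<'E'
from h import *
from scipy.optimize import least_squares
t=capture("top");s=capture("side")
tp=lambda a:np.array(a)/4.7+[240-.4,155-.4]
sp=lambda a:np.array(a)/5+[255-.4,190-.4]
# (cam,pixel,x,y,z) ; z None = plate top
H=[(t,tp(p),x,y,88) for p,x,y in [((312,188),42,27.5),((428,195),42,-27.5),((418,388),-42,-27.5),((302,382),-42,27.5)]]
H+=[(t,tp(p),x,y,None) for p,x,y in [((82,43),120,150),((478,68),120,-50),((452,545),-120,-50),((43,520),-120,150)]]
H+=[(s,sp(p),x,y,None) for p,x,y in [((688,255),-120,-50),((610,478),-120,150),((45,385),120,150)]]
def w(v,x,y,z):
    c,n=np.cos(v[2]),np.sin(v[2]);return np.array([v[0]+c*x-n*y,v[1]+n*x+c*y,z])
def f(v): return np.concatenate([P(c,w(v,x,y,v[3] if z is None else z))[0]-p for c,p,x,y,z in H])
r=least_squares(f,[430,150,0,15],loss="soft_l1");v=r.x;print(v,f(v).reshape(-1,2).round(1).tolist())
R=lambda q:np.array([[np.cos(v[2]),np.sin(v[2])],[-np.sin(v[2]),np.cos(v[2])]])@(q[:2]-v[:2])
for n,p in [("pointer",(110,222)),("mark",(98,147)),("jawface",(170,228))]:print(n,R(ray(t,tp(p),70 if n!="jawface" else 87)))
print("side mark",R(ray(s,sp((186,275)),70)))
print("wheeltop world",w(v,0,0,108),P(t,w(v,0,0,108))[0],(P(s,w(v,0,0,108))[0]-[255,190])*5)
wc=[ray(t,tp(p),88+dz) for p,dz in [((370,288),0)]];print("housing ctr",wc)
E
```

```text
[ 5.03058961e+02  1.60390982e+02 -8.52568862e-02  2.12804219e+01] [[-0.2, -0.0], [0.9, 0.1], [0.7, -1.4], [-0.8, -1.8], [-0.4, -1.1], [1.4, -1.2], [0.9, 2.6], [-1.4, 1.9], [4.2, -0.1], [3.1, 3.6], [-3.1, -0.1]]
pointer [ 22.98861593 119.98232728]
mark [ 57.67373126 128.51940582]
jawface [19.76640569 90.00405305]
side mark [ 60.11142409 128.57748812]
wheeltop world [503.05896148 160.39098207 108.        ] [317.30819544 213.94601311] [425.47803154  82.89834059]
housing ctr [array([501.11332815, 158.51859156,  88.        ])]
```

```bash
python3 -m inch '[0,0,0.0813,0,0,0,1, 0,0,0.0813,0,0,0,1, 0,0,0.0813,0,0,0,1, 0,0,0.0813,0,0,0,1, 0,0,0.0813,0,0,0,1, 0,0,0.0813,0,0,0,1, 0,0,0.0813,0,0,0,1, 0,0,0.0813,0,0,0,1, 0,0,0.0813,0,0,0,1, 0,0,0.0813,0,0,0,1]'
cat > go.py <<'E'
import sys
from h import *
from scipy.spatial.transform import Rotation as Ro
o=get_obs();R=Ro.from_euler("xyz",o["tcp_rot"])
d=R.inv().apply(np.array([float(a) for a in sys.argv[1:4]])-o["tool_pos"])
print(o["tool_pos"].round(1),o["tcp_rot"].round(3),"shift",(d/800).round(4),"turn",(R.inv()*Ro.from_euler("xyz",[np.pi,0,1.486])).as_rotvec().round(3)/1.5, o["contact_force"].round(2),o["time"])
E
python3 go.py 482 161 180
```

```text
time: 1.03
tool_pos: [222.0, 475.6, 237.5]
tcp_rot: [-3.141, 0.0, 1.479]
contact_force: [0.3, 0.2, 0.3]
grip_width: 29.3
finger_force: 0.0
[222.  475.6 237.5] [-3.141  0.     1.479] shift [-0.3619  0.3596  0.072 ] turn [-0.          0.         -0.00466667] [0.28 0.23 0.27] 1.0333
```

```bash
python3 -m inch '[0,0,0,-0.036,0.036,0,1, 0,0,0,-0.036,0.036,0,1, 0,0,0,-0.036,0.036,0,1, 0,0,0,-0.036,0.036,0,1, 0,0,0,-0.036,0.036,0,1, 0,0,0,-0.036,0.036,0.012,1, 0,0,0,-0.036,0.036,0.012,1, 0,0,0,-0.036,0.036,0.012,1, 0,0,0,-0.036,0.036,0.012,1, 0,0,0,-0.036,0.036,0.012,1]'
python3 -m inch '[0,0,-0.0046,0,0,0,1,0,0,0,0,0,0,1]'
python3 go.py 482 161 130
python3 - <<'E'
from h import *
import cv2
t=capture("top");s=capture("side")
a=t["image"][155:280,240:380];b=s["image"][190:310,255:415]
im=np.hstack([cv2.resize(a,(420,375),interpolation=2),cv2.resize(b,(380,285),interpolation=2)] if 0 else [cv2.resize(a,(400,375),interpolation=2),cv2.resize(b,(400,375),interpolation=2)])
cv2.imwrite("pics/m1.png",im[:,:,::-1])
E
```

```text
time: 1.87
tool_pos: [484.8, 163.0, 189.5]
tcp_rot: [3.142, -0.0, 1.485]
contact_force: [0.9, 0.3, 0.5]
grip_width: 0.7
finger_force: 0.0
time: 2.03
tool_pos: [484.4, 163.1, 189.0]
tcp_rot: [-3.14, 0.0, 1.488]
contact_force: [-1.2, -0.4, 0.2]
grip_width: -0.2
finger_force: 0.0
[484.4 163.1 189. ] [-3.14   0.     1.488] shift [-0.0029 -0.0026  0.0737] turn [-0.00133333  0.          0.00133333] [-1.2  -0.42  0.22] 2.0333
```

View pics/m1.png

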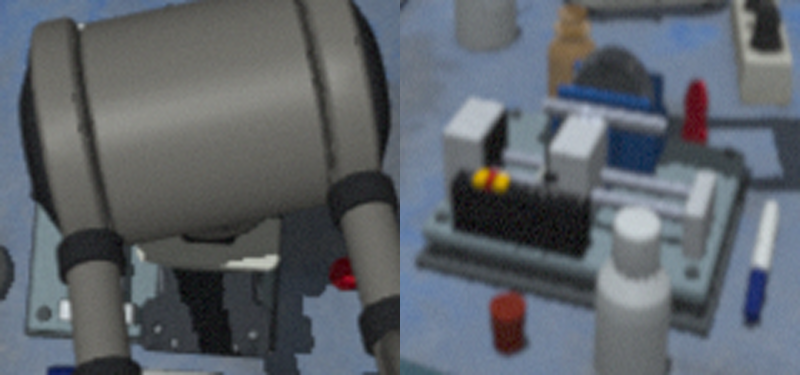

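The arm hides the clamp in the top view. The side view stays clear of it, so I'll track the jaw there. Descending now, then a first stroke.

```bash
python3 -m inch '[0,0,0,-0.003,-0.003,0.03,1, 0,0,0,0,0,0.03,1, 0,0,0,0,0,0.02,1, 0,0,0,0,0,0.007,1, 0,0,0,0,0,0.006,1, 0,0,0,0,0,0,1]'
python3 go.py 482 161 114
```

```text
time: 2.63
tool_pos: [480.9, 163.6, 115.6]
tcp_rot: [-3.142, -0.0, 1.494]
contact_force: [-0.8, -0.1, -0.3]
grip_width: 0.2
finger_force: 0.0
[480.9 163.6 115.6] [-3.142 -0.     1.494] shift [-0.0031  0.0016  0.002 ] turn [-0.         -0.          0.00533333] [-0.82 -0.09 -0.25] 2.6333
```

```bash
python3 -m inch '[0,0,0,-0.003,0.012,0.002,1, 0,0,0,0,0,0,1]'; cat > look.py <<'E'
import sys,cv2
from h import *
s=capture("side");b=s["image"][190:310,255:415]
cv2.imwrite("pics/"+sys.argv[1],cv2.resize(b,None,fx=5,fy=5,interpolation=2)[:,:,::-1])
E
python3 look.py a1.png
```

```text
time: 2.8
tool_pos: [492.5, 160.2, 115.4]
tcp_rot: [3.139, -0.002, 1.492]
contact_force: [-3.0, 3.2, 6.9]
grip_width: 0.7
finger_force: 3.3
```

View pics/a1.png

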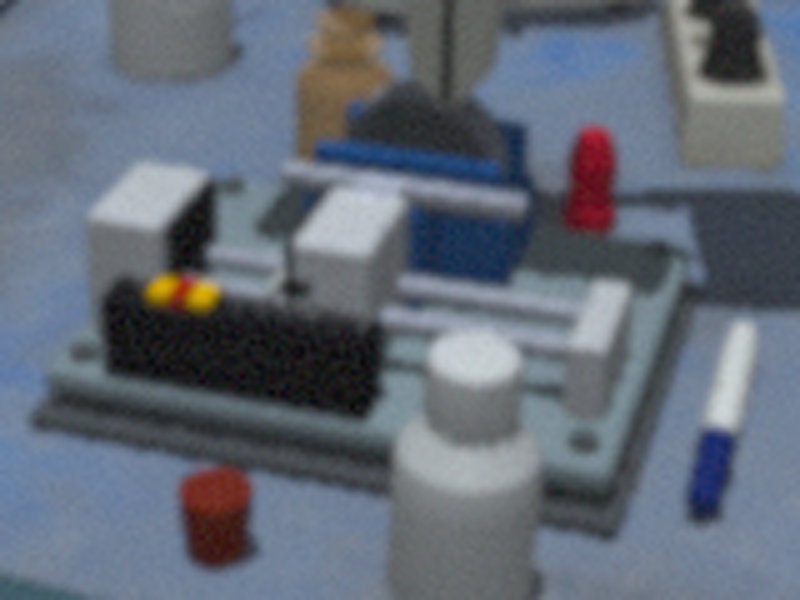

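The finger presses on the wheel top (tip at crop (450,95), 7 N) and the jaw has begun to move. Continuing the stroke.

```bash
python3 -m inch '[0,0,0,0,0.009,0.002,1, 0,0,0,0,0.009,0,1, 0,0,0,0,0.009,0,1, 0,0,0,0,0.009,0,1]'
python3 -m inch '[0,0,0,0,0,-0.025,1, 0,0,0,0,-0.03,0,1, 0,0,0,0,-0.024,0,1, 0,0,0,0,0,0,1]'
cat > jaw.py <<'E'
# jaw travel along clamp x since the start picture, from side view: match jaw's top-face patch
import cv2
from h import *
s=capture("side")
up=lambda i:cv2.resize(cv2.cvtColor(i,cv2.COLOR_BGR2GRAY)[190:310,255:415],None,fx=5,fy=5,interpolation=2)
A=up(cv2.imread("pics/side0.png"));B=up(np.ascontiguousarray(s["image"][:,:,::-1]))
def m(x0,y0,x1,y1,px,py,mx,my):
    r=cv2.matchTemplate(B[y0-my:y1+my,max(0,x0-px):x1+20],A[y0:y1,x0:x1],cv2.TM_CCOEFF_NORMED);_,q,_,l=cv2.minMaxLoc(r)
    return l[0]+max(0,x0-px),l[1]+y0-my,round(q,3)
j=m(300,180,415,290,190,15,0,40);g=m(140,262,225,308,40,20,0,20)
c=np.array([.9964,-.0851]);face=ray(s,np.array([300+40,190+30])*[.2,.2]+[254.6,189.6],87)
d=ray(s,np.array([j[0]+40,j[1]+40])*.2+[254.6,189.6],87)-face
print("jaw",j,"rider",g,"travel",(d[:2]@c).round(1),"off",d[:2].round(1))
E
python3 jaw.py; python3 go.py 482 161 130
```

```text
time: 3.18
tool_pos: [521.8, 157.6, 114.7]
tcp_rot: [3.136, -0.002, 1.492]
contact_force: [-0.2, 1.6, 3.9]
grip_width: 0.6
finger_force: 2.0
time: 3.52
tool_pos: [474.3, 160.8, 133.3]
tcp_rot: [-3.141, 0.0, 1.493]
contact_force: [-0.4, 0.1, -0.1]
grip_width: 0.4
finger_force: 0.0
jaw (269, 174, 0.973) rider (140, 262, 0.997) travel 13.3 off [13.2 -2.2]
[476.1 160.8 133.5] [ 3.14  -0.     1.493] shift [0.0009 0.0073 0.0044] turn [ 0.00133333 -0.          0.00466667] [-0.76  0.55 -0.57] 3.5667
```

```bash
python3 -m inch '[0,0,0,0,0.01,0.02,1, 0,0,0,0,0,0.005,1, 0,0,0,0,0.01,0,1, 0,0,0,0,0.01,0,1, 0,0,0,0,0.009,0,1, 0,0,0,0,0.009,0,1, 0,0,0,0,0.009,0,1]'
python3 -m inch '[0,0,0,0,0,-0.025,1, 0,0,0,0,-0.03,0,1, 0,0,0,0,-0.027,0,1, 0,0,0,0,0,0,1]'
python3 jaw.py; python3 go.py 482 161 130
```

```text
time: 4.15
tool_pos: [523.9, 157.0, 113.9]
tcp_rot: [3.138, -0.001, 1.492]
contact_force: [0.2, 0.3, 4.0]
grip_width: 0.6
finger_force: 1.9
time: 4.48
tool_pos: [473.4, 160.6, 132.4]
tcp_rot: [-3.138, 0.001, 1.493]
contact_force: [-0.2, -0.3, -0.5]
grip_width: 0.2
finger_force: 0.0
jaw (238, 170, 0.975) rider (139, 262, 0.981) travel 26.2 off [26.  -2.7]
[475.5 160.7 132.7] [-3.141  0.     1.493] shift [0.0011 0.0081 0.0034] turn [-0.00066667  0.          0.00466667] [ 0.36 -0.16 -0.63] 4.5333
```

```bash
python3 -m inch '[0,0,0,0,0.01,0.02,1, 0,0,0,0,0,0.005,1, 0,0,0,0,0.01,0,1, 0,0,0,0,0.01,0,1, 0,0,0,0,0.009,0,1, 0,0,0,0,0,0,1, 0,0,0,0,0,-0.025,1]'
python3 jaw.py
python3 -m inch '[0,0,0,0,-0.03,-0.03,1, 0,0,0,0,-0.045,-0.02,1, 0,0,0,0,-0.05,0,1, 0,0,0,0,-0.05,0,1, 0,0,0,0,-0.04,0,1, 0,0,0,0,0,0,1]'
python3 - <<'E'
from h import *
import cv2
t=capture("top");a=t["image"][155:280,240:380]
cv2.imwrite("pics/t2.png",cv2.resize(a,None,fx=4.7,fy=4.7,interpolation=2)[:,:,::-1])
E
```

```text
time: 5.12
tool_pos: [507.3, 157.6, 130.4]
tcp_rot: [-3.138, 0.001, 1.492]
contact_force: [-1.0, -0.4, -0.8]
grip_width: 0.5
finger_force: 0.0
jaw (219, 167, 0.984) rider (138, 264, 0.851) travel 34.3 off [34.1 -3.5]
time: 5.67
tool_pos: [330.5, 171.4, 171.9]
tcp_rot: [-3.137, 0.001, 1.494]
contact_force: [-0.4, -0.0, 0.9]
grip_width: 0.3
finger_force: 0.0
```

View pics/t2.png

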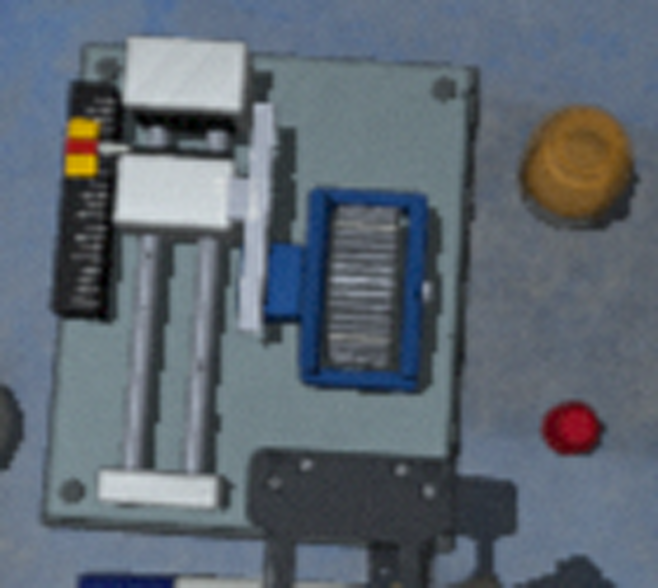

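The pointer line at crop (115,149) now lines up with the red band's middle at (98,147), with about 0.5 mm of error after allowing for the clamp's tilt. The loose things haven't moved and the hand is clear.

```bash
python3 -c "
from plant import *
print(close_job())"
```

```text
the job is handed in; nothing more can be done
None
```

The job is handed in: three strokes on the wheel brought the pointer to about 0.5 mm from the middle of the red band in the last top view, the hand is clear, and nothing else had visibly moved; no verdict was returned.

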